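# Shut and fasten the lamp-house cover

### The arm

A 6-joint arm with a two-finger parallel gripper is mounted at the origin on the work surface. World frame = base frame: x ahead of the robot, y to its left, z up, the work surface at z = 0. Lengths are in m, angles in degrees, forces in N, time in s.
With the tool pointing down it reaches from about 0.35 to 0.95 m from the base axis. Payload 17.4 kg.
Tool frame: the origin (TCP) lies on the centre line of the jaws, within the pads' length; the fingertips stand 19 mm ahead of it and the grasp point (between the pads) is the TCP; z points along the fingers, y is the line along which they close (so a half turn about z gives the same grasp; the last joint's range is limited). The gripper opens to 93 mm and grips with 3 to 60 N. Pads are 15 mm wide; open, the fingers measure 128 mm over their backs; the gripper's body (75 mm by 188 mm) begins 65 mm behind the grasp point.
Start: joints at [-66.051, 6.646, 82.598, -0, 90.757, -2.166], TCP at [0.297, -0.606, 0.238] pointing down, gripper open.
Joint ranges: [-162.19, 162.19], [-47.58, 125.68], [4.15, 143.07], [-65.23, 245.23], [0.69, 171.88], [-170.13, 170.13]. Speed limits (degrees/s): [108.29, 108.29, 127.2, 180, 180, 180].

### API

Orientations are given as a 3x3 rotation matrix whose columns are the frame's x, y, z axes.
In Python, from workcell import arm gives the robot as it stands.
- The arm moves only by the shell command python3 shift.py FILE, which reads ROWS from the file FILE. ROWS is a JSON list of rows, 1 to 8 of them, each an object with the fields drx, dry, drz (a rotation vector in units of 10 degrees), dx, dy, dz (the shift in mm), finger_gap (the finger opening in m); a field left out counts as zero (the opening has to be given); each row is the pose to reach, as a shift and turn from the pose commanded when the command began, along the tool's axes at that moment; what a row does not reach only later rows make up. A row lasts 1/12 s, in which the tool goes at most 0.0417 m and 7.16 degrees, less where a joint would pass 70% of its speed; a pose out of reach is approached as far as the arm can. The fingers move at their own pace and stop on an object; the grip force is fixed at half the most. Time passes only in rows, so rows that do not move let the fingers close. It prints the time, the measured TCP pose, the force, the opening and the grip force at its end. Input that does not fit is refused with a message, and nothing moves.
- arm.state(): the state, without advancing time (a new reading comes with each control period).
- arm.get_image(name): name is "side" or "top"; returns the picture (480x640x3 uint8, red, green, blue); there is no depth.
- arm.camera_model(name): a dict with "K" (3x3 intrinsics, pixels), "eye" and "attitude" of the camera in the world. Camera axes: x right, y up, looking along -z (the intrinsics and any distortion apply to the point x, -y, -z); pixel columns grow to the right and rows downward; lengths in m; the calibration is good to about 2 mm. A picture is of the moment at which its call begins. camera_model takes no time and is no camera call.
- arm.hand_in(): hands the job in; it is judged then, once.
The state is a dict: "t": time; "q": joint angles; "qd": joint speeds; "effort": joint torques, N m; "position": TCP position; "tool_rot": TCP orientation; "wrist_force": force on the tool from outside, world axes, zero at the start; "torque": the same for the moment, N m; "finger_gap": finger opening in m; "finger_force": force on a finger pad.
Only numpy, scipy, OpenCV 4.12 (cv2) and the standard library are available. Lean on these libraries where they do the work, as an engineer would, in place of code of your own. Each camera call takes 0.05 s, during which the arm holds its last target. There are 200 camera calls.

### The job

Shut the propped-open service cover of the projector's lamp house, then lock it with its quarter-turn fastener: turn the black head clockwise under light hand pressure until its pin drops into the hidden receptacle, press it down and turn it a further quarter turn clockwise until it meets its stop, and let go so that the cam catches. Leave everything else on the bench where it is.

Things in the scene. Friction and masses are not known exactly. Their poses are not given: they have to be found in the camera images.
- lamphouse: Fixed cream sheet-metal box, 220 (x) x 200 (y) x 90 mm high, open at the top, black lens on its -y side; origin at the centre of its underside on the bench, z up. A cover is hinged along its upper +x edge (hinge line parallel to y at x = +110, z = 90 mm). The receptacle for the fastener's pin is inside the box under a rubber seal, at x = -62, y = 0.
- cover (a joint): Opening angle of the cover, rad: 0 is shut, positive lifts its -x edge. It starts between 0.45 and 0.85. A stiff friction hinge (0.8 N m, cover 0.45 kg) holds it wherever it is left, so it must be pushed all the way down (about 3 to 6 N near its free edge).
- cover_edge (a point): Middle of the free (-x) edge of the cream cover, on its upper face, 220 mm from the hinge line. The cover is 220 x 200 mm, 8 mm thick; shut, its upper face is 98 mm above the bench. On its line y = 0, 172 mm from the hinge line, it carries the fastener, in a flat ring of 43 mm radius, 3 mm high; the rest is bare.
- fastener_top (a point): Centre of the face of the fastener's head: a black disc, 76 mm diameter, with an upright wing on that face, 70 mm long (along x), 12 thick, 24 tall, centred; bare disc either side of it. z: the fastener's axis, out of the cover. With the head up, the face is 26 mm above the cover's upper face (124 mm above the bench with the cover shut).
- press (a joint): Depth of the head, m: 0 up, 0.017 bottom. A spring lifts it: 2 N at 0, 10.5 N at the bottom. Cover shut and pin not over the slot: the pin lands on the rigid receptacle at 4 mm and goes no further. Over the slot it goes to the bottom. Past the slot the pin rides under the cam plate and stays at 14 mm if let go. In the catch it rises to 10 mm and stays: locked.
- turn (a joint): Turn of the head, rad, clockwise from above; friction holds it where left. Starts -0.3 to 0.1. The hidden slot lies at an unknown turn, 0.35 to 0.95; the pin drops in within about 0.15 either side. Then, pressed deeper than 14 mm, it turns on to the catch 1.57 beyond the slot's centre, with a rigid stop 0.1 further; in between it may be let go and taken again.
- ring_gauge: Loose steel ring on the bench, 68 mm across, 24 mm high; leave alone. Origin under its centre.
- v_block: Loose dark steel V-block, 70 x 50 x 48 mm high; leave alone. Origin under its centre.
- lens_barrel: Loose black lens barrel standing on end, 60 mm across, 75 mm high; leave alone. Origin under its centre.
- gauge_case: Loose wooden case, 100 x 70 x 35 mm high; leave alone. Origin under its centre.
- screwdriver: Loose screwdriver lying on the bench; leave alone. Origin under its middle.
- scale_disc: Loose aluminium-rimmed glass disc lying flat, 90 mm across, 8 mm high; leave alone. Origin under its centre.
- dust_brush: Loose brush lying on the bench; leave alone. Origin under its middle.

How it is judged (in metres and radians):
On the way, in this order (a step that is already met when the one before it is completed fails the run):
1. the cover is pushed fully shut (value of joint cover below 0.02 rad), for 0.1 s.
2. the fastener is caught: head held down 8 to 12 mm by the cam (value of joint press between 0.008 and 0.012 m and value of joint turn above 1.5 rad), for 0.2 s.
At the end, for the whole second after the job is handed in: The cover is shut (within 0.02 rad), and the fastener is locked: let go, its head stays 8 to 12 mm down (10 mm is the catch; 14 mm is turned but not caught, 0 is up), turned clockwise past 1.5 rad (all of step 2 and value of joint cover below 0.02 rad); the robot touches nothing.
It fails at once if something else on the bench is moved more than 30 mm (distance of any of ring_gauge, v_block, lens_barrel, gauge_case, screwdriver, scale_disc, dust_brush from where it was at the start of the episode above 0.03 m).
It also fails if it takes over 72 s, if anything falls off the work surface, if the arm or the gripper's body presses on something with over 40 N, if the wrist force passes 120 N, or if a joint passes its speed limit or range.

## Working session

There is one attempt and no reset: what is moved stays moved. The work goes in short steps, Python scripts to look and compute and a shell command to move; the robot and the scene stay as the last step left them, time stands still between calls to the robot, and variables do not carry over. Pictures are saved under pics/ and viewed, at most 10 in all, crops included, and the job is handed in when it is done.

```bash
mkdir -p pics; ls
python3 - <<'E'
from workcell import arm
import cv2
for n in("side","top"):
    cv2.imwrite(f"pics/{n}0.png",arm.get_image(n)[:,:,::-1]); print(n,arm.camera_model(n))
s=arm.state();print(s)
E
```

```text
pics
shift.py
workcell.py
side {'K': array([[480.36231263,   0.        , 323.50380407],
       [  0.        , 480.36231263, 233.9884941 ],
       [  0.        ,   0.        ,   1.        ]]), 'eye': array([0.09451628, 0.6664905 , 1.09129929]), 'attitude': array([[-0.84083761,  0.39847098, -0.36635092],
       [-0.54094241, -0.64275425,  0.54244657],
       [-0.0193244 ,  0.65428423,  0.7560018 ]])}
top {'K': array([[571.36008197,   0.        , 320.09407127],
       [  0.        , 571.36008197, 245.15751684],
       [  0.        ,   0.        ,   1.        ]]), 'eye': array([ 0.39381704, -0.00972287,  1.6025435 ]), 'attitude': array([[ 0.02002661,  0.9929577 , -0.11676448],
       [-0.99978757,  0.02045848,  0.00250117],
       [ 0.00487238,  0.11668959,  0.99315648]])}
{'t': 0.1, 'q': array([-6.60507363e+01,  6.67196904e+00,  8.26309901e+01,  5.34083236e-05,
        9.07546910e+01, -2.16567571e+00]), 'qd': array([ 0.02407904, -0.08217703, -0.16063958, -0.02530262,  0.07115875,
       -0.04864482]), 'effort': array([ 2.12482861e-03, -7.22890735e+01, -6.23866296e+01,  7.82649661e-02,
        2.27539981e-02, -1.33767862e-04]), 'position': array([ 0.29704993, -0.6059585 ,  0.23698207]), 'tool_rot': array([[ 8.97912838e-01,  4.40173113e-01, -4.07586170e-04],
       [ 4.40173300e-01, -8.97912367e-01,  9.19935696e-04],
       [ 3.89542965e-05, -1.00543062e-03, -9.99999494e-01]]), 'wrist_force': array([ 0.54389447, -1.07081311, -0.48913006]), 'torque': array([ 0.02506021,  0.00680801, -0.02490112]), 'finger_force': 0.0, 'finger_gap': 0.09249867997970822}
```

View pics/side0.png

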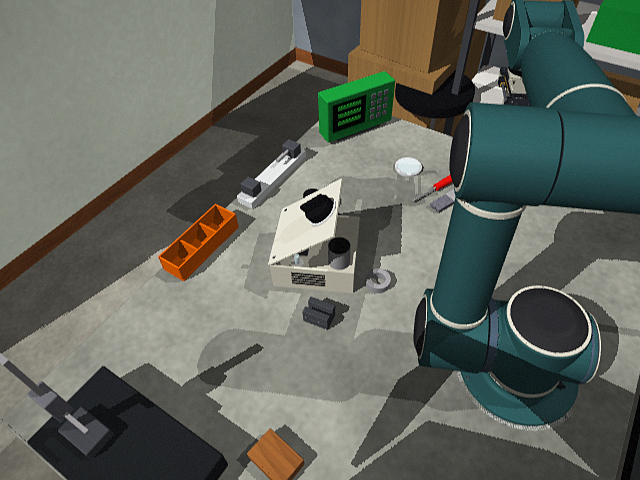

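View pics/top0.png

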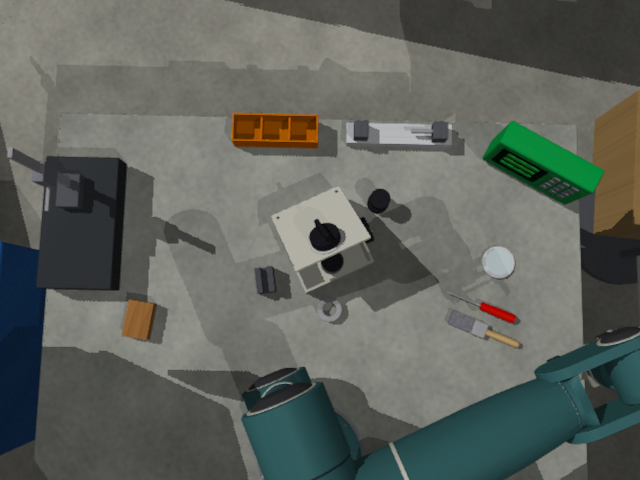

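Side: box around (315,240), cover lifted with the knob at (318,207). Top: cover at (320,230), knob at (324,237), hinge edge roughly (277,216)-(338,188). I'll enlarge both.

Run:
```python
import cv2
a=cv2.imread("pics/top0.png")[175:300,250:400]; cv2.imwrite("pics/tc.png",cv2.resize(a,None,fx=4.8,fy=4.8,interpolation=cv2.INTER_CUBIC))
a=cv2.imread("pics/side0.png")[170:300,260:410]; cv2.imwrite("pics/sc.png",cv2.resize(a,None,fx=4.6,fy=4.6,interpolation=cv2.INTER_CUBIC))
```

```text
(no output)
```

View pics/tc.png

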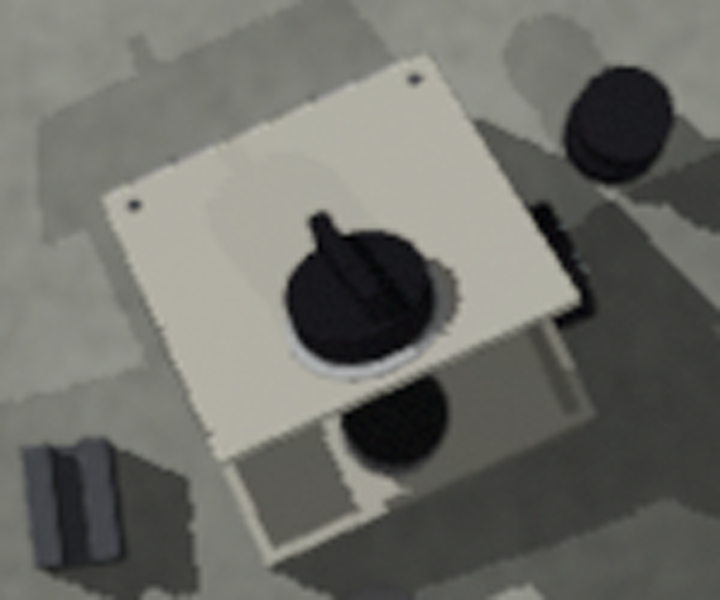

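View pics/sc.png

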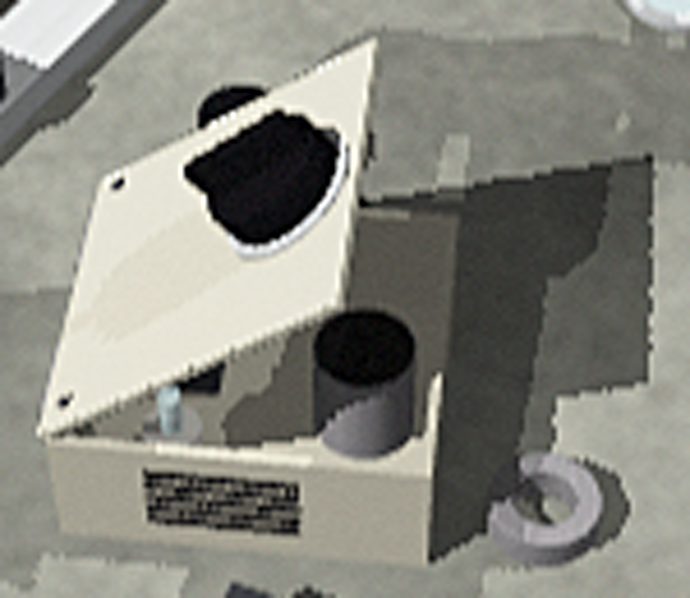

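Top crop: cover corners, hinge (107,197), (430,55), free edge (580,300), (222,460), box rim corners (270,560), (592,412). Side crop: hinge (42,432), (103,180), free edge (375,42), (340,305), box foot (430,562). Next I'll fit pose and angle.

```bash
cat > h.py <<'E'
import numpy as np
from workcell import arm
from scipy.optimize import least_squares
C={n:arm.camera_model(n) for n in("top","side")}
def proj(n,p):
    c=C[n]; q=c["attitude"].T@(np.asarray(p)-c["eye"]); q=q*[1,-1,-1]; r=c["K"]@q; return r[:2]/r[2]
def box(P,p):
    x,y,w,_=P; c,s=np.cos(w),np.sin(w); return np.array([x+c*p[0]-s*p[1],y+s*p[0]+c*p[1],p[2]])
def cov(P,u,v,n=.008):
    t=P[3]; return box(P,[.11-u*np.cos(t)+n*np.sin(t)*1,v,.09+u*np.sin(t)+n*np.cos(t)])
E
python3 - <<'E'
from h import *
T=lambda a,b:np.array([a/4.8+250,b/4.8+175]); S=lambda a,b:np.array([a/4.6+260,b/4.6+170])
obs=[("top",T(107,197),"c",(0,.1)),("top",T(430,55),"c",(0,-.1)),("top",T(580,300),"c",(.22,-.1)),("top",T(222,460),"c",(.22,.1)),
("top",T(270,560),"b",(-.11,.1,.09)),("top",T(592,412),"b",(-.11,-.1,.09)),
("side",S(42,432),"c",(0,.1)),("side",S(103,180),"c",(0,-.1)),("side",S(375,42),"c",(.22,-.1)),("side",S(340,305),"c",(.22,.1)),("side",S(430,562),"b",(-.11,.1,0))]
f=lambda P:np.concatenate([proj(n,cov(P,*a) if k=="c" else box(P,a))-o for n,o,k,a in obs])
r=least_squares(f,[.5,0,.4,.6],loss="soft_l1"); P=r.x; print(P,np.degrees(P[2:])); print(f(P).reshape(-1,2).round(1))
print("edge",cov(P,.22,0),"fast",cov(P,.172,0,.034), "shut fast",box(P,[-.062,0,.124]))
R=arm.state()["tool_rot"];p=arm.state()["position"]; print("tool yaw",np.degrees(np.arctan2(R[1,0],R[0,0])))
E
```

```text
[ 0.58539233 -0.02241608  0.44761364  0.65877775] [25.64637256 37.74518447]
[[-0.7  0.3]
 [ 0.1 -0.5]
 [ 1.   0.4]
 [ 0.3  1.2]
 [ 0.1  1.7]
 [ 1.6  1.2]
 [-2.1  0.2]
 [-1.5 -0.1]
 [ 0.1 -0.6]
 [-0.8 -0.4]
 [-1.3  0.7]]
edge [ 0.53214552 -0.04798069  0.23099911] fast [ 0.58070973 -0.02466427  0.22217514] shut fast [ 0.52950041 -0.04925065  0.124     ]
tool yaw 26.114938925545804
```

```bash
cat >> h.py <<'E'
P0=np.array([0.58539,-0.02242,0.44761,0.65878])
def go(p):
    s=arm.state(); print("d tool",(s["tool_rot"].T@(np.asarray(p)-s["position"])).round(4),"pos",s["position"].round(4),"box",(box([0,0,-P0[2],0],s["position"]-[P0[0],P0[1],0])).round(4),"yaw",np.degrees(np.arctan2(s["tool_rot"][1,0],s["tool_rot"][0,0])).round(2),"q",s["q"].round(1),"F",s["wrist_force"].round(1),"M",s["torque"].round(2),"t",s["t"])
E
python3 -c "
from h import *
go(box(P0,[-.055,-.07,.29]))"
```

```text
d tool [ 0.4602 -0.3276 -0.0527] pos [ 0.297 -0.606  0.237] box [-0.5125 -0.4013  0.237 ] yaw 26.11 q [-66.1   6.7  82.6   0.   90.8  -2.2] F [ 0.5 -1.1 -0.5] M [ 0.03  0.01 -0.02] t 0.1
```
Total .565m /.0417 = 13.6 rows, joint limits maybe less. Straight path: passes near base? From (.297,-.606) to (.505,-.11): fine radius .6->.5. Raise z first. Two commands of 8.

The manual's scale: shifts go in mm and turns go in units of 10 degrees. Converting my numbers, 0.248 m is 248, 0.215 m is 215.

```bash
echo '[{"dx": 20,"dy": -15,"dz": -33,"finger_gap": 0},{"dx": 50,"dy": -35,"dz": -53,"finger_gap": 0},{"dx": 83,"dy": -59,"dz": -53,"finger_gap": 0},{"dx": 116,"dy": -83,"dz": -53,"finger_gap": 0},{"dx": 149,"dy": -106,"dz": -53,"finger_gap": 0},{"dx": 182,"dy": -130,"dz": -53,"finger_gap": 0},{"dx": 215,"dy": -153,"dz": -53,"finger_gap": 0},{"dx": 248,"dy": -177,"dz": -53,"finger_gap": 0}]' > m.json && python3 shift.py m.json
echo '[{"dx": 33,"dy": -24,"finger_gap": 0},{"dx": 66,"dy": -47,"finger_gap": 0},{"dx": 99,"dy": -70,"finger_gap": 0},{"dx": 132,"dy": -94,"finger_gap": 0},{"dx": 165,"dy": -117,"finger_gap": 0},{"dx": 190,"dy": -135,"finger_gap": 0},{"dx": 212,"dy": -150,"finger_gap": 0},{"dx": 212,"dy": -150,"finger_gap": 0}]' > m.json && python3 shift.py m.json
python3 -c "
from h import *
go(box(P0,[-.055,-.07,.26]))"
```

```text
t: 0.77
position: [0.4423, -0.3362, 0.2904]
tool_rot: [[0.898, 0.44, -0.0], [0.44, -0.898, 0.0], [-0.0, -0.0, -1.0]]
wrist_force: [1.1, -0.1, 0.9]
finger_gap: 0.0441
finger_force: 0.0
t: 1.43
position: [0.5676, -0.1063, 0.29]
tool_rot: [[0.896, 0.443, -0.001], [0.443, -0.896, 0.001], [-0.0, -0.001, -1.0]]
wrist_force: [0.0, -0.0, 0.2]
finger_gap: 0.0007
finger_force: 0.0
d tool [-0.0027  0.002   0.03  ] pos [ 0.5676 -0.1063  0.29  ] box [-0.0523 -0.068   0.29  ] yaw 26.31 q [-13.2  -6.   90.5   0.1  95.6  50.5] F [ 0.  -0.   0.2] M [ 0.01 -0.   -0.02] t 1.4333
```

Converted, 0.02 m is 20, 0.107 m is 107.

```bash
echo '[{"dx": -3,"dy": 2,"dz": 20,"finger_gap": 0},{"dx": -3,"dy": 2,"dz": 35,"finger_gap": 0},{"dx": -3,"dy": 2,"dz": 47,"finger_gap": 0},{"dx": -3,"dy": 2,"dz": 59,"finger_gap": 0},{"dx": -3,"dy": 2,"dz": 71,"finger_gap": 0},{"dx": -3,"dy": 2,"dz": 83,"finger_gap": 0},{"dx": -3,"dy": 2,"dz": 95,"finger_gap": 0},{"dx": -3,"dy": 2,"dz": 107,"finger_gap": 0}]' > m.json && python3 shift.py m.json
echo '[{"dz": 12,"finger_gap": 0},{"dz": 24,"finger_gap": 0},{"dz": 36,"finger_gap": 0},{"dz": 46,"finger_gap": 0},{"dz": 54,"finger_gap": 0},{"dz": 60,"finger_gap": 0},{"dz": 64,"finger_gap": 0},{"dz": 66,"finger_gap": 0}]' > m.json && python3 shift.py m.json
```

```text
t: 2.1
position: [0.5644, -0.1132, 0.1825]
tool_rot: [[0.898, 0.44, -0.0], [0.44, -0.898, 0.0], [-0.0, -0.0, -1.0]]
wrist_force: [0.3, -0.4, 1.8]
finger_gap: 0.0005
finger_force: 0.4
t: 2.77
position: [0.5644, -0.1131, 0.1172]
tool_rot: [[0.898, 0.44, -0.0], [0.44, -0.898, 0.0], [-0.0, -0.0, -1.0]]
wrist_force: [-1.9, 0.3, 11.1]
finger_gap: -0.0001
finger_force: 6.3
```

```bash
echo '[{"dz": 1,"finger_gap": 0},{"dz": 2,"finger_gap": 0},{"dz": 3,"finger_gap": 0},{"dz": 3,"finger_gap": 0}]' > m.json && python3 shift.py m.json; python3 -c "
from h import *
go(box(P0,[-.055,-.07,.117]))"
```

```text
t: 3.1
position: [0.5645, -0.1131, 0.117]
tool_rot: [[0.898, 0.44, 0.001], [0.44, -0.898, -0.0], [0.001, 0.0, -1.0]]
wrist_force: [-13.4, 3.1, 20.4]
finger_gap: 0.0004
finger_force: 10.3
d tool [ 0.0031 -0.0027  0.    ] pos [ 0.5645 -0.1131  0.117 ] box [-0.0581 -0.0727  0.117 ] yaw 26.12 q [-13.9  -2.4 103.2   0.   79.1  50. ] F [-13.4   3.1  20.4] M [ 0.53  2.38 -0.02] t 3.1
```

Converted, -0.12 m is -120, 0.12 m is 120, -7 degrees is -0.7.

```bash
echo '[{"dz": -30,"finger_gap": 0},{"drz": -0.7,"dy": 20,"dz": -60,"finger_gap": 0.05},{"drz": -1.4,"dy": 50,"dz": -90,"finger_gap": 0.09},{"drz": -2.1,"dy": 80,"dz": -120,"finger_gap": 0.09},{"drz": -2.8,"dy": 100,"dz": -120,"finger_gap": 0.09},{"drz": -3.5,"dy": 120,"dz": -120,"finger_gap": 0.09},{"drz": -4.2,"dy": 120,"dz": -120,"finger_gap": 0.09},{"drz": -4.9,"dy": 120,"dz": -120,"finger_gap": 0.09}]' > m.json && python3 shift.py m.json
echo '[{"drz": -0.7,"finger_gap": 0.093},{"drz": -1.4,"finger_gap": 0.093},{"drz": -2.1,"finger_gap": 0.093},{"drz": -2.8,"finger_gap": 0.093},{"drz": -3.5,"finger_gap": 0.093},{"drz": -4.2,"finger_gap": 0.093},{"drz": -4.9,"finger_gap": 0.093},{"drz": -5.6,"finger_gap": 0.093}]' > m.json && python3 shift.py m.json
echo '[{"drz": -0.7,"finger_gap": 0.093},{"drz": -1.4,"finger_gap": 0.093},{"drz": -2.1,"finger_gap": 0.093},{"drz": -2.8,"finger_gap": 0.093},{"drz": -3.5,"finger_gap": 0.093},{"drz": -4.2,"finger_gap": 0.093},{"drz": -4.9,"finger_gap": 0.093},{"drz": -5.6,"finger_gap": 0.093}]' > m.json && python3 shift.py m.json
python3 - <<'E'
from h import *
import cv2
go(box(P0,[-.062,0,.20]))
a=arm.get_image("top")[:,:,::-1][175:300,250:400]; b=arm.get_image("side")[:,:,::-1][170:300,250:400]
f=lambda i:cv2.resize(i,(400,int(400*i.shape[0]/150)),interpolation=cv2.INTER_CUBIC)
cv2.imwrite("pics/c1.png",np.hstack([f(a)[:333],f(b)[:333]]))
P=P0.copy();P[3]=0
for n in C: print(n,[proj(n,box(P,p)).round(1) for p in([-.062,0,.124],[-.062,0,.148],[-.027,0,.148],[-.097,0,.148])])
E
```

```text
t: 3.77
position: [0.6176, -0.222, 0.2347]
tool_rot: [[0.252, 0.968, 0.0], [0.968, -0.252, -0.0], [-0.0, 0.0, -1.0]]
wrist_force: [-0.5, 0.3, 0.1]
finger_gap: 0.0426
finger_force: 0.0
t: 4.43
position: [0.6174, -0.2209, 0.2351]
tool_rot: [[-0.662, 0.749, 0.001], [0.749, 0.662, -0.0], [-0.001, 0.0, -1.0]]
wrist_force: [0.1, -0.2, 0.4]
finger_gap: 0.0921
finger_force: 0.0
t: 5.1
position: [0.6174, -0.2209, 0.2351]
tool_rot: [[-0.992, -0.13, 0.001], [-0.13, 0.992, -0.0], [-0.001, -0.0, -1.0]]
wrist_force: [-1.1, 0.0, 0.6]
finger_gap: 0.0929
finger_force: 0.0
d tool [0.0649 0.1816 0.035 ] pos [ 0.6174 -0.2209  0.2351] box [-0.0571 -0.1928  0.2351] yaw -172.54 q [ -21.9    4.3   85.4    0.    90.3 -119.4] F [-1.1  0.   0.6] M [ 0.04 -0.11 -0.02] t 5.1
top [array([333.6, 260. ]), array([333.8, 259.2]), array([328.1, 246.8]), array([339.6, 271.6])]
side [array([338.6, 233.8]), array([338.6, 227.8]), array([325.4, 226.8]), array([351.9, 228.9])]
```

View pics/c1.png

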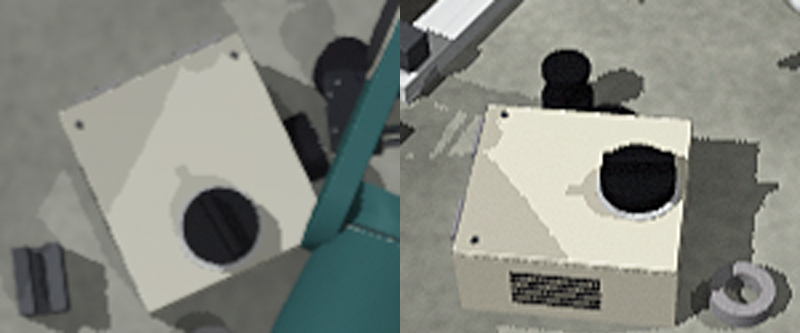

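Cover is shut; in the top half the head is at (221,226) with the wing running upper-left to lower-right. I'll boost contrast to read its angle.

Run:
```python
from h import *
import cv2
a=arm.get_image("top")[:,:,::-1][235:285,305:365]; b=arm.get_image("side")[:,:,::-1][205:265,305:365]
f=lambda i:cv2.resize(np.clip(i.astype(float)*5-30,0,255).astype(np.uint8),None,fx=10 if i.shape[0]==50 else 8.3333,fy=10 if i.shape[0]==50 else 8.3333,interpolation=cv2.INTER_CUBIC)[:500]
a,b=f(a),f(b)
im=np.hstack([a[:,:400] if 0 else a, b])
cv2.imwrite("pics/c2.png",cv2.resize(im,None,fx=.7,fy=.7)); print(im.shape)
```

```text
(500, 1100, 3)
```

View pics/c2.png

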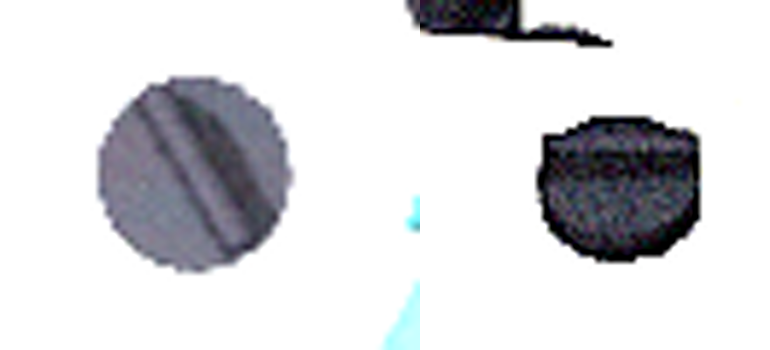

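Head centre in the top view is at about (333,260), matching the prediction. The wing is about 5° counterclockwise of the box x axis. Going above it.

Converted, 0.035 m is 35, 0.182 m is 182, -23.2 degrees is -2.32.

```bash
echo '[{"drz": -0.4,"dx": 10,"dy": 28,"finger_gap": 0.093},{"drz": -0.8,"dx": 20,"dy": 56,"finger_gap": 0.093},{"drz": -1.2,"dx": 30,"dy": 84,"finger_gap": 0.093},{"drz": -1.6,"dx": 40,"dy": 112,"finger_gap": 0.093},{"drz": -2,"dx": 50,"dy": 140,"dz": 10,"finger_gap": 0.093},{"drz": -2.32,"dx": 60,"dy": 168,"dz": 20,"finger_gap": 0.093},{"drz": -2.32,"dx": 65,"dy": 182,"dz": 35,"finger_gap": 0.093},{"drz": -2.32,"dx": 65,"dy": 182,"dz": 35,"finger_gap": 0.093}]' > m.json && python3 shift.py m.json
python3 -c "
from h import *
go(box(P0,[-.062,0.0005,.147]))"
```

```text
t: 5.97
position: [0.5286, -0.0461, 0.1976]
tool_rot: [[-0.864, -0.503, -0.002], [-0.503, 0.864, 0.001], [0.001, 0.002, -1.0]]
wrist_force: [-0.1, -0.8, -0.8]
finger_gap: 0.093
finger_force: 0.0
d tool [ 0.0007 -0.0028  0.0506] pos [ 0.5286 -0.0461  0.1976] box [-0.0615  0.0033  0.1976] yaw -149.78 q [  -7.8  -10.7  103.2    0.    87.6 -128. ] F [-0.1 -0.8 -0.8] M [ 0.11 -0.11 -0.01] t 5.9667
```

Converted, 0.05 m is 50, 0.046 m is 46.

```bash
echo '[{"dx": 1,"dy": -2,"dz": 15,"finger_gap": 0.093},{"dx": 1,"dy": -2,"dz": 30,"finger_gap": 0.093},{"dx": 1,"dy": -2,"dz": 40,"finger_gap": 0.093},{"dx": 1,"dy": -2,"dz": 46,"finger_gap": 0.093},{"dx": 1,"dy": -2,"dz": 50,"finger_gap": 0.093},{"dx": 1,"dy": -2,"dz": 50,"finger_gap": 0.03},{"dx": 1,"dy": -2,"dz": 50,"finger_gap": 0.02},{"dx": 1,"dy": -2,"dz": 50,"finger_gap": 0.02}]' > m.json && python3 shift.py m.json
echo '[{"finger_gap": 0.02},{"finger_gap": 0.02},{"finger_gap": 0.02},{"finger_gap": 0.006},{"finger_gap": 0.006},{"finger_gap": 0.006}]' > m.json && python3 shift.py m.json
python3 -c "
from h import *
go(box(P0,[-.062,0.000,.143]))"
```

```text
t: 6.63
position: [0.5306, -0.0507, 0.1504]
tool_rot: [[-0.863, -0.504, 0.001], [-0.504, 0.863, -0.0], [-0.001, -0.001, -1.0]]
wrist_force: [-0.8, 0.6, -0.4]
finger_gap: 0.077
finger_force: 0.0
t: 7.13
position: [0.5303, -0.0506, 0.1497]
tool_rot: [[-0.863, -0.505, 0.0], [-0.505, 0.863, -0.0], [-0.0, -0.0, -1.0]]
wrist_force: [-0.0, 0.7, -0.2]
finger_gap: 0.0375
finger_force: 0.0
d tool [0.0001 0.0015 0.0067] pos [ 0.5303 -0.0506  0.1497] box [-0.0618 -0.0015  0.1497] yaw -149.69 q [  -8.2   -9.2  106.3   -0.    82.8 -128.5] F [-0.   0.7 -0.2] M [ 0.08 -0.17 -0.02] t 7.1333
```

Converted, 0.003 m is 3, 0.0015 m is 1.5.

```bash
echo '[{"dy": 1.5,"dz": 3,"finger_gap": 0.006},{"dy": 1.5,"dz": 3,"finger_gap": 0.006},{"dy": 1.5,"dz": 3,"finger_gap": 0.006},{"dy": 1.5,"dz": 3,"finger_gap": 0.006},{"dy": 1.5,"dz": 3,"finger_gap": 0.006},{"dy": 1.5,"dz": 3,"finger_gap": 0.006},{"dy": 1.5,"dz": 3,"finger_gap": 0.006}]' > m.json && python3 shift.py m.json
python3 -c "
from h import *
go(box(P0,[-.062,0.000,.143]))"
```

```text
t: 7.72
position: [0.5285, -0.0475, 0.1459]
tool_rot: [[-0.863, -0.505, -0.003], [-0.505, 0.863, 0.004], [0.001, 0.005, -1.0]]
wrist_force: [-9.0, 15.1, 0.7]
finger_gap: 0.012
finger_force: 29.8
d tool [-0.     -0.002   0.0029] pos [ 0.5285 -0.0475  0.1459] box [-0.0622  0.002   0.1459] yaw -149.64 q [  -8.    -9.2  106.7    0.2   82.7 -128.4] F [-9.  15.1  0.7] M [2.87 1.5  0.05] t 7.7167
```

```bash
echo '[{"dy": 1,"finger_gap": 0.006},{"dy": 2,"dz": 1,"finger_gap": 0.006},{"dy": 2,"dz": 2,"finger_gap": 0.006},{"dy": 2,"dz": 3,"finger_gap": 0.006},{"dy": 2,"dz": 4,"finger_gap": 0.006},{"dy": 2,"dz": 5,"finger_gap": 0.006},{"dy": 2,"dz": 5,"finger_gap": 0.006}]' > m.json && python3 shift.py m.json
python3 -c "
from h import *
go(box(P0,[-.062,0.000,.143]))"
```

```text
t: 8.3
position: [0.5282, -0.0469, 0.1422]
tool_rot: [[-0.863, -0.505, -0.001], [-0.505, 0.863, 0.001], [0.0, 0.002, -1.0]]
wrist_force: [-6.7, 6.8, 7.5]
finger_gap: 0.0117
finger_force: 30.0
d tool [ 0.0001 -0.0027 -0.0008] pos [ 0.5282 -0.0469  0.1422] box [-0.0621  0.0027  0.1422] yaw -149.67 q [-7.900e+00 -9.200e+00  1.071e+02  1.000e-01  8.220e+01 -1.282e+02] F [-6.7  6.8  7.5] M [1.34 1.25 0.06] t 8.3
```

Converted, 0.001 m is 1, 15 degrees is 1.5.

```bash
echo '[{"drz": 0.3,"dy": 1,"dz": 1,"finger_gap": 0.006},{"drz": 0.6,"dy": 1,"dz": 1,"finger_gap": 0.006},{"drz": 0.9,"dy": 1,"dz": 1,"finger_gap": 0.006},{"drz": 1.2,"dy": 1,"dz": 1,"finger_gap": 0.006},{"drz": 1.5,"dy": 1,"dz": 1,"finger_gap": 0.006},{"drz": 1.8,"dy": 1,"dz": 1,"finger_gap": 0.006},{"drz": 1.8,"dy": 1,"dz": 1,"finger_gap": 0.006}]' > m.json && python3 shift.py m.json
python3 -c "
from h import *
go(box(P0,[-.062,0.000,.143]))"
```

```text
t: 8.88
position: [0.5279, -0.0463, 0.1412]
tool_rot: [[-0.978, -0.21, -0.0], [-0.21, 0.978, 0.001], [0.0, 0.001, -1.0]]
wrist_force: [-3.9, 3.5, 6.0]
finger_gap: 0.0117
finger_force: 30.0
d tool [-0.0009 -0.0032 -0.0019] pos [ 0.5279 -0.0463  0.1412] box [-0.0621  0.0034  0.1412] yaw -167.88 q [  -7.8   -9.2  107.2    0.    82.  -109.9] F [-3.9  3.5  6. ] M [ 0.72  0.66 -0.1 ] t 8.8833
```

Converted, 0.002 m is 2, 0.001 m is 1.

```bash
echo '[{"dz": 1,"finger_gap": 0.006},{"dz": 2,"finger_gap": 0.006},{"dz": 2,"finger_gap": 0.006}]' > m.json && python3 shift.py m.json;echo '[{"dz": 1,"finger_gap": 0.006},{"dz": 2,"finger_gap": 0.006},{"dz": 2,"finger_gap": 0.006}]' > m.json && python3 shift.py m.json
```

```text
t: 9.13
position: [0.528, -0.0463, 0.1397]
tool_rot: [[-0.977, -0.213, 0.0], [-0.213, 0.977, 0.001], [-0.0, 0.001, -1.0]]
wrist_force: [-7.5, 5.1, 11.6]
finger_gap: 0.0117
finger_force: 30.0
t: 9.38
position: [0.528, -0.0462, 0.1374]
tool_rot: [[-0.977, -0.213, 0.0], [-0.213, 0.977, 0.001], [-0.0, 0.001, -1.0]]
wrist_force: [-3.9, 5.4, 8.0]
finger_gap: 0.012
finger_force: 30.1
```

Converted, 0.003 m is 3, 0.002 m is 2.

```bash
echo '[{"dz": 1,"finger_gap": 0.006},{"dz": 2,"finger_gap": 0.006},{"dz": 3,"finger_gap": 0.006},{"dz": 3,"finger_gap": 0.006}]' > m.json && python3 shift.py m.json; python3 -c "
from h import *
go(box(P0,[-.062,0.000,.143]))"
```

```text
t: 9.72
position: [0.5279, -0.0462, 0.1338]
tool_rot: [[-0.977, -0.213, -0.0], [-0.213, 0.977, 0.001], [0.0, 0.001, -1.0]]
wrist_force: [-0.9, 3.9, -1.7]
finger_gap: 0.0116
finger_force: 30.0
d tool [-0.0009 -0.0033 -0.0092] pos [ 0.5279 -0.0462  0.1338] box [-0.0621  0.0034  0.1338] yaw -167.68 q [-7.800e+00 -8.900e+00  1.077e+02  1.000e-01  8.130e+01 -1.101e+02] F [-0.9  3.9 -1.7] M [ 0.88  0.08 -0.1 ] t 9.7167
```

Converted, 0.002 m is 2, 0.001 m is 1.

```bash
echo '[{"finger_gap": 0.006},{"finger_gap": 0.006},{"finger_gap": 0.006}]' > m.json && python3 shift.py m.json; echo '[{"dz": 1,"finger_gap": 0.006},{"dz": 2,"finger_gap": 0.006},{"dz": 2,"finger_gap": 0.006},{"dz": 2,"finger_gap": 0.006}]' > m.json && python3 shift.py m.json
python3 - <<'E'
from h import *
import cv2
a=arm.get_image("side")[:,:,::-1][170:290,270:430]; cv2.imwrite("pics/c3.png",cv2.resize(np.clip(a*1.5,0,255).astype(np.uint8),None,fx=4.8,fy=4.8,interpolation=cv2.INTER_CUBIC))
E
```

```text
t: 9.97
position: [0.5279, -0.0462, 0.1335]
tool_rot: [[-0.977, -0.213, -0.0], [-0.213, 0.977, 0.001], [0.0, 0.001, -1.0]]
wrist_force: [-0.9, 5.9, 0.2]
finger_gap: 0.0118
finger_force: 30.0
t: 10.3
position: [0.528, -0.0463, 0.1322]
tool_rot: [[-0.977, -0.213, -0.0], [-0.213, 0.977, 0.001], [-0.0, 0.001, -1.0]]
wrist_force: [-4.0, 5.2, 7.4]
finger_gap: 0.0118
finger_force: 30.0
```

View pics/c3.png

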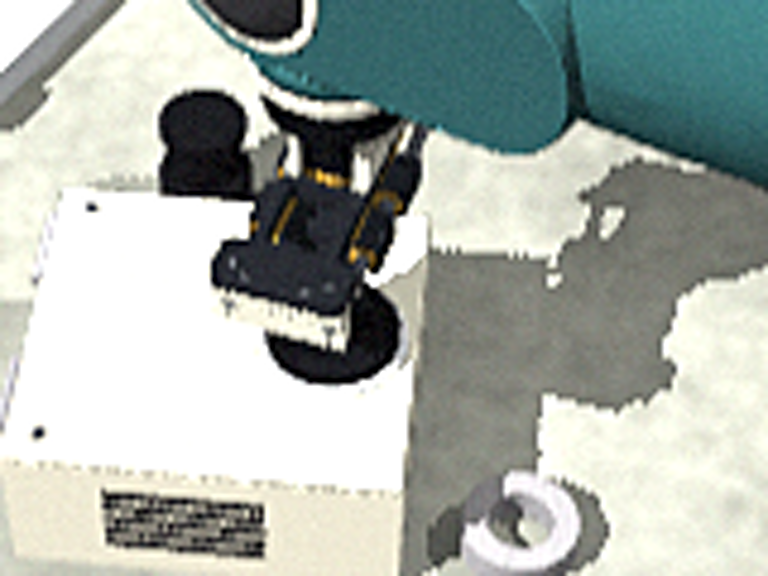

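The grip on the wing holds, with the head sunk at crop (335,345), and fingertip height says it is about 11 mm down, so the pin dropped in. Pressing on.

Converted, 0.002 m is 2, 0.001 m is 1.

```bash
echo '[{"dz": 1,"finger_gap": 0.006},{"dz": 2,"finger_gap": 0.006},{"dz": 2,"finger_gap": 0.006},{"dz": 2,"finger_gap": 0.006}]' > m.json && python3 shift.py m.json;echo '[{"dz": 1,"finger_gap": 0.006},{"dz": 2,"finger_gap": 0.006},{"dz": 2,"finger_gap": 0.006},{"dz": 2,"finger_gap": 0.006}]' > m.json && python3 shift.py m.json;echo '[{"dz": 1,"finger_gap": 0.006},{"dz": 2,"finger_gap": 0.006},{"dz": 2,"finger_gap": 0.006},{"dz": 2,"finger_gap": 0.006}]' > m.json && python3 shift.py m.json
```

```text
t: 10.68
position: [0.528, -0.0463, 0.1303]
tool_rot: [[-0.977, -0.213, 0.0], [-0.213, 0.977, 0.001], [-0.0, 0.001, -1.0]]
wrist_force: [-6.0, 5.3, 8.3]
finger_gap: 0.0115
finger_force: 30.0
t: 11.02
position: [0.5281, -0.0463, 0.1291]
tool_rot: [[-0.977, -0.213, 0.001], [-0.213, 0.977, 0.001], [-0.001, 0.001, -1.0]]
wrist_force: [-8.6, 6.1, 15.7]
finger_gap: 0.0121
finger_force: 30.0
t: 11.35
position: [0.5286, -0.0462, 0.1287]
tool_rot: [[-0.977, -0.214, 0.002], [-0.214, 0.977, 0.001], [-0.002, 0.0, -1.0]]
wrist_force: [-13.0, 7.6, 30.5]
finger_gap: 0.0114
finger_force: 30.1
```

Converted, -0.001 m is -1, 30 degrees is 3.

```bash
echo '[{"drz": 0.5,"dz": -1,"finger_gap": 0.006},{"drz": 1,"dz": -1,"finger_gap": 0.006},{"drz": 1.5,"dz": -1,"finger_gap": 0.006},{"drz": 2,"dz": -1,"finger_gap": 0.006},{"drz": 2.5,"dz": -1,"finger_gap": 0.006},{"drz": 3,"dz": -1,"finger_gap": 0.006},{"drz": 3.5,"dz": -1,"finger_gap": 0.006},{"drz": 4,"dz": -1,"finger_gap": 0.006}]' > m.json && python3 shift.py m.json; python3 -c "
from h import *
go(box(P0,[-.062,0.000,.143]))"
```

```text
t: 12.02
position: [0.5285, -0.0458, 0.1289]
tool_rot: [[-0.884, 0.468, 0.002], [0.468, 0.884, 0.002], [-0.001, 0.002, -1.0]]
wrist_force: [-9.4, 11.6, 21.4]
finger_gap: 0.0118
finger_force: 30.0
d tool [-0.0025 -0.0025 -0.0141] pos [ 0.5285 -0.0458  0.1289] box [-0.0614  0.0035  0.1289] yaw 152.09 q [-7.80e+00 -8.70e+00  1.08e+02  1.00e-01  8.07e+01 -6.99e+01] F [-9.4 11.6 21.4] M [2.14 1.51 0.09] t 12.0167
```

```bash
echo '[{"drz": 0.5,"finger_gap": 0.006},{"drz": 1,"finger_gap": 0.006},{"drz": 1.5,"finger_gap": 0.006},{"drz": 2,"finger_gap": 0.006},{"drz": 2.5,"finger_gap": 0.006},{"drz": 3,"finger_gap": 0.006},{"drz": 3.5,"finger_gap": 0.006},{"drz": 3.8,"finger_gap": 0.006}]' > m.json && python3 shift.py m.json; python3 -c "
from h import *
go(box(P0,[-.062,0.000,.143]))"
```

```text
t: 12.68
position: [0.5288, -0.0455, 0.1289]
tool_rot: [[-0.408, 0.913, 0.003], [0.913, 0.408, 0.002], [0.001, 0.003, -1.0]]
wrist_force: [-5.5, 13.4, 19.4]
finger_gap: 0.0118
finger_force: 30.0
d tool [-0.0037 -0.0008 -0.0141] pos [ 0.5288 -0.0455  0.1289] box [-0.061   0.0036  0.1289] yaw 114.06 q [-7.800e+00 -8.700e+00  1.079e+02  1.000e-01  8.070e+01 -3.180e+01] F [-5.5 13.4 19.4] M [2.45 1.07 0.11] t 12.6833
```

```bash
echo '[{"drz": 0.25,"finger_gap": 0.006},{"drz": 0.5,"finger_gap": 0.006},{"drz": 0.5,"finger_gap": 0.006}]' > m.json && python3 shift.py m.json; python3 -c "
from h import *
go(box(P0,[-.062,0.000,.143]))"
```

```text
t: 12.93
position: [0.5289, -0.0455, 0.1289]
tool_rot: [[-0.328, 0.945, 0.003], [0.945, 0.328, 0.002], [0.001, 0.003, -1.0]]
wrist_force: [-5.2, 13.3, 20.0]
finger_gap: 0.0123
finger_force: 30.0
d tool [-0.0037 -0.0006 -0.0141] pos [ 0.5289 -0.0455  0.1289] box [-0.061   0.0036  0.1289] yaw 109.18 q [ -7.8  -8.7 107.9   0.2  80.6 -27. ] F [-5.2 13.3 20. ] M [ 2.54  0.96 -0.01] t 12.9333
```

Converted, 5 degrees is 0.5.

```bash
echo '[{"drz": 0.25,"finger_gap": 0.006},{"drz": 0.5,"finger_gap": 0.006},{"drz": 0.5,"finger_gap": 0.006}]' > m.json && python3 shift.py m.json; python3 -c "
from h import *
go(box(P0,[-.062,0.000,.143]))" | grep -o "yaw.*"; echo '[{"drz": 0.2,"finger_gap": 0.006},{"drz": 0.4,"finger_gap": 0.006},{"drz": 0.4,"finger_gap": 0.006}]' > m.json && python3 shift.py m.json >/dev/null; python3 -c "
from h import *
go(box(P0,[-.062,0.000,.143]))"| grep -o "yaw.*"
```

```text
t: 13.18
position: [0.5289, -0.0455, 0.1289]
tool_rot: [[-0.245, 0.97, 0.003], [0.97, 0.245, 0.002], [0.002, 0.003, -1.0]]
wrist_force: [-4.9, 13.6, 19.7]
finger_gap: 0.0117
finger_force: 30.0
yaw 104.18 q [ -7.8  -8.7 107.9   0.2  80.6 -22. ] F [-4.9 13.6 19.7] M [2.52 0.85 0.  ] t 13.1833
yaw 100.22 q [ -7.8  -8.7 107.9   0.2  80.6 -18. ] F [-4.8 12.9 19.3] M [2.53 0.79 0.  ] t 13.4333
```

Converted, 4 degrees is 0.4.

```bash
echo '[{"drz": 0.2,"finger_gap": 0.006},{"drz": 0.4,"finger_gap": 0.006},{"drz": 0.4,"finger_gap": 0.006}]' > m.json && python3 shift.py m.json >/dev/null; python3 -c "
from h import *
go(box(P0,[-.062,0.000,.143]))"| grep -o "yaw.*"
```

```text
yaw 96.21 q [ -7.8  -8.7 107.9   0.2  80.6 -14. ] F [-4.2 14.  20.3] M [2.61 0.67 0.01] t 13.6833
```

Converted, 4 degrees is 0.4.

```bash
echo '[{"drz": 0.2,"finger_gap": 0.006},{"drz": 0.4,"finger_gap": 0.006},{"drz": 0.4,"finger_gap": 0.006}]' > m.json && python3 shift.py m.json >/dev/null; python3 -c "
from h import *
go(box(P0,[-.062,0.000,.143]))"| grep -o "yaw.*";echo '[{"drz": 0.2,"finger_gap": 0.006},{"drz": 0.4,"finger_gap": 0.006},{"drz": 0.4,"finger_gap": 0.006}]' > m.json && python3 shift.py m.json >/dev/null; python3 -c "
from h import *
go(box(P0,[-.062,0.000,.143]))"| grep -o "yaw.*"
```

```text
yaw 92.21 q [ -7.8  -8.7 107.9   0.2  80.6 -10. ] F [-3.5 13.5 19.1] M [2.56 0.7  0.01] t 13.9333
yaw 88.22 q [ -7.7  -8.7 107.9   0.2  80.6  -6. ] F [-3.1 13.7 17.5] M [2.6  0.56 0.01] t 14.1833
```

Converted, 3 degrees is 0.3.

```bash
echo '[{"drz": 0.2,"finger_gap": 0.006},{"drz": 0.3,"finger_gap": 0.006},{"drz": 0.3,"finger_gap": 0.006}]' > m.json && python3 shift.py m.json >/dev/null; python3 -c "
from h import *
go(box(P0,[-.062,0.000,.143]))"| grep -o "yaw.*";echo '[{"drz": 0.2,"finger_gap": 0.006},{"drz": 0.3,"finger_gap": 0.006},{"drz": 0.3,"finger_gap": 0.006}]' > m.json && python3 shift.py m.json; python3 -c "
from h import *
go(box(P0,[-.062,0.000,.143]))"| grep -o "yaw.*"
```

```text
yaw 85.28 q [ -7.7  -8.7 107.9   0.2  80.6  -3.1] F [-3.1 13.4 19.6] M [2.58 0.51 0.05] t 14.4333
t: 14.68
position: [0.5291, -0.0455, 0.1289]
tool_rot: [[0.134, 0.991, 0.003], [0.991, -0.134, 0.002], [0.003, 0.003, -1.0]]
wrist_force: [-1.5, 13.5, 19.2]
finger_gap: 0.0119
finger_force: 30.0
yaw 82.28 q [-7.700e+00 -8.700e+00  1.079e+02  2.000e-01  8.060e+01 -1.000e-01] F [-1.5 13.5 19.2] M [2.57 0.38 0.2 ] t 14.6833
```

Converted, 2 degrees is 0.2.

```bash
echo '[{"drz": 0.2,"finger_gap": 0.006},{"drz": 0.2,"finger_gap": 0.006},{"drz": 0.2,"finger_gap": 0.006}]' > m.json && python3 shift.py m.json >/dev/null; python3 -c "
from h import *
go(box(P0,[-.062,0.000,.143]))"| grep -o "yaw.*"
```

```text
yaw 80.35 q [ -7.7  -8.7 107.9   0.2  80.6   1.9] F [-3.4 14.5 19.2] M [2.51 0.28 0.31] t 14.9333
```

```bash
for i in 1 2 3; do echo '[{"dz": -1,"finger_gap": 0.006},{"dz": -2,"finger_gap": 0.006},{"dz": -3,"finger_gap": 0.006},{"dz": -3,"finger_gap": 0.006}]' > m.json && python3 shift.py m.json | egrep "pos|wrist"; done
```

```text
position: [0.5289, -0.0455, 0.1304]
wrist_force: [3.7, 13.0, 5.1]
position: [0.5289, -0.0455, 0.1338]
wrist_force: [1.5, 11.9, 7.5]
position: [0.5289, -0.0455, 0.1366]
wrist_force: [4.4, 12.8, 6.4]
```

Converted, -0.001 m is -1.

```bash
echo '[{"dz": -1,"finger_gap": 0.006},{"dz": -1,"finger_gap": 0.006}]' > m.json && python3 shift.py m.json | egrep "pos|wrist";  echo '[{"finger_gap": 0.03},{"finger_gap": 0.05},{"finger_gap": 0.05},{"dz": -20,"finger_gap": 0.05},{"dz": -50,"finger_gap": 0.05},{"dz": -80,"finger_gap": 0.05},{"dz": -100,"finger_gap": 0.05},{"dz": -100,"finger_gap": 0.05}]' > m.json && python3 shift.py m.json; echo '[{"dx": -40,"finger_gap": 0.09},{"dx": -80,"finger_gap": 0.09},{"dx": -120,"finger_gap": 0.09},{"dx": -150,"finger_gap": 0.09},{"dx": -180,"finger_gap": 0.09},{"dx": -180,"finger_gap": 0.09},{"dx": -180,"finger_gap": 0.09}]' > m.json && python3 shift.py m.json
python3 - <<'E'
from h import *
import cv2
a=arm.get_image("top")[:,:,::-1][235:285,305:365]; b=arm.get_image("side")[:,:,::-1][200:260,305:377]
f=lambda i,k:cv2.resize(np.clip(i.astype(float)*5-30,0,255).astype(np.uint8),None,fx=k,fy=k,interpolation=cv2.INTER_CUBIC)
a,b=f(a,6),f(b,5)
cv2.imwrite("pics/c4.png",np.hstack([a,b]))
P=P0.copy();P[3]=0
for h in(.124,.114,.110):print(h,[proj(n,box(P,[-.062,.001,h])).round(1) for n in C])
E
```

```text
position: [0.5288, -0.0456, 0.1368]
wrist_force: [5.8, 11.7, -1.9]
t: 16.77
position: [0.5291, -0.047, 0.2415]
tool_rot: [[0.168, 0.986, 0.006], [0.986, -0.168, -0.001], [-0.0, 0.006, -1.0]]
wrist_force: [0.9, 1.0, 0.3]
finger_gap: 0.0499
finger_force: 0.0
t: 17.35
position: [0.4972, -0.2254, 0.2359]
tool_rot: [[0.171, 0.985, -0.001], [0.985, -0.171, 0.0], [0.0, -0.001, -1.0]]
wrist_force: [-0.2, 0.7, -0.5]
finger_gap: 0.0889
finger_force: 0.0
0.124 [array([333.2, 260.2]), array([338.5, 234.1])]
0.114 [array([333.1, 260.5]), array([338.5, 236.5])]
0.11 [array([333.1, 260.7]), array([338.5, 237.5])]
```

View pics/c4.png

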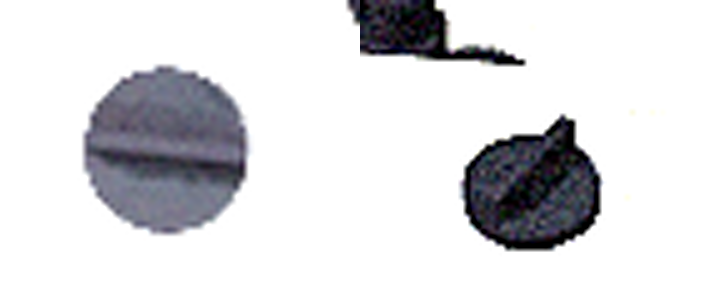

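Head sits centred at about (333,260) in the top view. The wing is about 120° clockwise of its start, and the disc's top edge in the side view is about 2 px lower. The rigid upward stop I felt at about 9–10 mm depth fits the catch.

```bash
python3 -c "
from workcell import arm
print(arm.hand_in())"
```

```text
the job is handed in; nothing more can be done
None
```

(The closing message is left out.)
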